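# Make up two guest tea trays from the stock

## Task

Make up the two guest tea trays: the light wooden tray gets the red tea box, the blue biscuit pack and the little amber jam jar; the white tray, which already has its sugar pot, gets the yellow tea box and the gold biscuit pack. Each lies flat in the compartment made for it, tea in the long one, biscuits in the wide one, the jar upright in the round recess. Leave the blue tea box and the dark red bar where they are, and never tip the jar over.

Things in the scene. Friction and masses are not known exactly. Their poses are not given: they have to be found in the camera images.
- tray_oak: Light wooden compartment tray, empty, fixed, 192 x 192 x 18 mm, brass bar 16 mm high on each y side. Origin: centre of underside, z up; inner floor at 6 mm, dividers to 16. Compartment centres: long tea x +49, y 0 (82 along x, 180 along y); wide biscuit x -44, y +38 (92 x 104); round jar recess x -44, y -55 (60 across, floor also at 6).
- tray_white: White compartment tray, fixed, 192 x 192 x 18 mm, brass bar 16 mm high on each y side. Origin: centre of underside, z up; inner floor at 6 mm, dividers to 16. Compartment centres: long tea x +49, y 0 (82 along x, 180 along y); wide biscuit x -44, y +38 (92 x 104); round jar recess x -44, y -55 (60 across, floor also at 6). A white sugar pot with blue lid, top at 55, is fixed in the recess.
- tea_red_center (a point): Red and cream card tea box (the only red one), 66 x 150 x 36 mm, lying flat; the point is its centre, 18 mm above its underside; long side along its y axis, z up. Loose; grasp across its 66 mm width (its x axis).
- tea_yellow_center (a point): Yellow card tea box, 62 x 138 x 30 mm, lying flat; the point is its centre, 15 mm above its underside; long side along its y axis, z up. Loose; grasp across its 62 mm width (its x axis).
- tea_blue_center (a point): Blue and white card tea box, not wanted today: must stay where it is. 60 x 128 x 22 mm, lying flat; the point is its centre, 11 mm up.
- biscuit_blue_center (a point): Biscuit in a blue flow-wrap pack, 38 x 87 x 14 mm, firm, lying flat; the point is its centre, 7 mm above its underside; long side along its y axis, z up. Loose; grasp across its 38 mm width (its x axis).
- biscuit_gold_center (a point): Biscuit in a pale gold flow-wrap pack, 40 x 75 x 18 mm, firm, lying flat; the point is its centre, 9 mm above its underside; long side along its y axis, z up. Loose; grasp across its 40 mm width (its x axis).
- bar_red_center (a point): Bar in a long dark red flow-wrap pack, not wanted today: must stay where it is. 35 x 113 x 14 mm, lying flat; the point is its centre, 7 mm up.
- jam_jar_center (a point): Small round amber glass jam jar with a brass-yellow lid, 44 mm across, 50 mm high, standing upright, about 0.1 kg; the point is its centre, 25 mm above its underside; z up.
Mind the look-alikes: they are no part of the job. What is shaped like the part that bears biscuit_blue_center but green is not meant.

How it is judged:
At the end, for the whole second after the job is handed in: Red tea, blue biscuit and jar in the wooden tray, yellow tea and gold biscuit in the white one: each inside its own compartment, on the floor (to 5 mm), level to 0.15 rad, at rest (x of tea_red_center in the frame of tray_oak between 0.036 and 0.062 m and y of tea_red_center in the frame of tray_oak between -0.02 and 0.02 m and z of tea_red_center in the frame of tray_oak below 0.029 m and angle between each of tea_red_center, tea_yellow_center, biscuit_blue_center, biscuit_gold_center, jam_jar_center's own z axis and vertical below 0.15 rad and linear speed of each of tea_red, tea_yellow, biscuit_blue, biscuit_gold, jam_jar below 0.02 m/s and angular speed of each of tea_red, tea_yellow, biscuit_blue, biscuit_gold, jam_jar below 0.3 rad/s and x of tea_yellow_center in the frame of tray_white between 0.034 and 0.064 m and y of tea_yellow_center in the frame of tray_white between -0.026 and 0.026 m and z of tea_yellow_center in the frame of tray_white below 0.026 m and x of biscuit_blue_center in the frame of tray_oak between -0.078 and -0.01 m and y of biscuit_blue_center in the frame of tray_oak between 0.001 and 0.075 m and z of biscuit_blue_center in the frame of tray_oak below 0.018 m and x of biscuit_gold_center in the frame of tray_white between -0.078 and -0.01 m and y of biscuit_gold_center in the frame of tray_white between 0.001 and 0.075 m and z of biscuit_gold_center in the frame of tray_white below 0.02 m and x of jam_jar_center in the frame of tray_oak between -0.055 and -0.033 m and y of jam_jar_center in the frame of tray_oak between -0.066 and -0.044 m and z of jam_jar_center in the frame of tray_oak below 0.036 m); the robot touches nothing.
It fails at once if the blue tea box was moved by more than 30 mm (distance of tea_blue_center from where it was at the start of the episode above 0.03 m).
It fails at once if the dark red bar was moved by more than 30 mm (distance of bar_red_center from where it was at the start of the episode above 0.03 m).
It fails at once if the jam jar was tipped over (angle between jam_jar_center's own z axis and vertical above 0.9 rad).
It also fails if it takes over 120 s, if anything falls off the work surface, if the arm or the gripper's body presses on something with over 40 N, if the wrist force passes 120 N, or if a joint passes its speed limit or range.

## Robot

A 6-joint arm with a two-finger parallel gripper is mounted at the origin on the work surface; the furniture and walls round the work are solid. World frame = base frame: x ahead of the robot, y to its left, z up, the work surface at z = 0. Lengths are in m, angles in rad, forces in N, time in s.
With the tool pointing down it reaches from about 0.35 to 0.975 m from the base axis. Payload 17.4 kg.
Tool frame: the origin (TCP) lies midway between the tips of the shut fingers; the grasp point (between the pads) lies 19 mm behind it; z points along the fingers, y is the line along which they close (so a half turn about z gives the same grasp; the last joint's range is limited). The gripper opens to 85 mm and grips with 20 to 120 N. Pads are 22 mm wide; open, the fingers measure 114 mm over their backs; the gripper's body (76 mm by 85 mm) begins 54 mm behind the grasp point. The pads swing forward as they close: fully open they stand 13 mm farther back than shut.
Start: joints at [-1.371, 0.116, 1.442, -0, 1.584, -0.038], TCP at [0.159, -0.656, 0.231] pointing down, gripper open.
Joint ranges: [-2.83, 2.83], [-0.83, 2.19], [0.07, 2.5], [-1.14, 4.28], [0.01, 3], [-2.97, 2.97]. Speed limits (rad/s): [1.89, 1.89, 2.22, 3.14, 3.14, 3.14].

## Interface

Orientations are given as a unit quaternion [w, x, y, z].
In Python, from workcell import manip gives the robot as it stands.
- The arm moves only by the shell command python3 -m inch 'ROWS'. ROWS is JSON, a list of rows, each a list of 3 entries, a list of its own where there are three numbers: the shift along the tool's x, y, z in m, then the turn, a rotation vector about the tool's x, y, z in rad, then the finger opening in m, from 0 to 0.0854. In form: [[[x, y, z], [rx, ry, rz], fingers], ...]. A call has 1 to 8 rows; each row shifts and turns the commanded pose from where the row before left it, along the tool's axes as they then stand; what a row does not reach is not made up. A row lasts 1/8 s, in which the tool goes at most 62.5 mm and 10.7 degrees, less where a joint would pass 70% of its speed; a pose out of reach is approached as far as the arm can. A call is refused whole if a number of a shift passes 0.0625 or a number of a turn 0.188, either way. A call with a gripper value outside its range is refused whole. The fingers move at their own pace and stop on an object; the grip force is fixed at half the most. Time passes only in rows, so rows that do not move let the fingers close. It gives the time, the measured TCP pose, the force, the opening and the grip force at its end, in the units of the state.
- manip.get_obs(): the state, without advancing time (a new reading comes with each control period).
- manip.capture(name): name is "scene" or "side" or "wrist"; returns a dict with "pixels" (420x560x3 uint8, blue, green, red), "camera_matrix" (3x3 intrinsics, pixels), "cam_to_world" (4x4, takes a point from camera to world coordinates). Camera axes: x right, y down, z forward; pixel columns grow to the right and rows downward; lengths in m; the calibration is good to about 2 mm. A picture is of the moment at which its call begins. There is no depth.
- manip.hand_in(): hands the job in; it is judged then, once.
Trained networks look in a picture, given as the dict that the camera call returned (one of the last four; its "shot" number tells which), for a name from the list of things; names that differ only in an ending like _2 or _b are one class to them, and where a whole thing is asked for, a point or a joint stands for the part that bears it (a point fixed in the world has none). Each returns a list of dicts, best first, with "confidence" (0 to 1); they miss things now and then, are a little off and sometimes report something else, mostly with a low value. They report only what shows in the picture. A call takes as long as a camera call. They do not tell look-alikes from the thing itself.
- manip.spot_in(picture, thing): "position" ([x, y, z] in m, in the coordinates of the camera as it stood for that picture, good to about 4 mm: the middle of the surface that is visible of it).
- manip.pinpoint(picture, thing): "position" ([x, y, z] in m, in the coordinates of the camera as it stood for that picture, good to about 4 mm: a listed point, or the origin of a listed thing).
The state is a dict: "time": time; "joint_pos": joint angles; "joint_velocities": joint speeds; "joint_torque": joint torques, N m; "position": TCP position; "tcp_rot": TCP orientation; "force": force on the tool from outside, world axes, zero at the start; "torque": the same for the moment, N m; "opening": finger opening in m; "grasp_force": force on a finger pad.
Only numpy, scipy, OpenCV 4.12 (cv2) and the standard library are available. Lean on these libraries where they do the work, as an engineer would, in place of code of your own. Each camera call takes 0.05 s, during which the arm holds its last target. There are 200 camera calls.

## Working session

There is one attempt and no reset: what is moved stays moved. The work goes in short steps, Python scripts to look and compute and a shell command to move; the robot and the scene stay as the last step left them, time stands still between calls to the robot, and variables do not carry over. Pictures are saved under pics/ and viewed, at most 14 in all, crops included, and the job is handed in when it is done.

```bash
ls; mkdir -p pics
cat > h.py <<'E'
import numpy as np, cv2
from workcell import manip
from scipy.spatial.transform import Rotation as R
def w(p,pos): T=np.array(p["cam_to_world"]); return T[:3,:3]@np.array(pos)+T[:3,3]
def ray(p,u,v,z):
    T=np.array(p["cam_to_world"]); d=T[:3,:3]@np.linalg.inv(p["camera_matrix"])@np.array([u,v,1.]); o=T[:3,3]
    return o+d*(z-o[2])/d[2]
def proj(p,X):
    T=np.array(p["cam_to_world"]); c=T[:3,:3].T@(np.array(X)-T[:3,3]); k=np.array(p["camera_matrix"])@c; return k[:2]/k[2]
E
python3 - <<'E'
from h import *
np.set_printoptions(precision=3,suppress=True)
o=manip.get_obs(); print(o["time"],o["position"],o["tcp_rot"])
for c in("scene","side"):
    p=manip.capture(c); cv2.imwrite(f"pics/{c}0.png",p["pixels"]); print(c,p["cam_to_world"])
    for t in "tray_oak tray_white tea_red_center tea_yellow_center tea_blue_center biscuit_blue_center biscuit_gold_center bar_red_center jam_jar_center".split():
        for d in manip.pinpoint(p,t)[:3]: print(t,round(d["confidence"],2),w(p,d["position"]),proj(p,w(p,d["position"])).round())
E
```

```text
pics
0.0 [ 0.159 -0.656  0.231] [-0.001  0.993  0.119 -0.   ]
scene [[-0.836 -0.383  0.392  0.037]
 [-0.548  0.585 -0.598  0.617]
 [-0.    -0.715 -0.699  0.75 ]
 [ 0.     0.     0.     1.   ]]
tray_oak 0.8 [ 0.412 -0.287  0.   ] [349. 151.]
tray_white 0.65 [0.637 0.111 0.001] [182. 206.]
tea_red_center 0.87 [ 0.613 -0.128  0.02 ] [251. 150.]
tea_yellow_center 0.77 [ 0.518 -0.086  0.014] [273. 174.]
tea_blue_center 0.86 [ 0.421 -0.025  0.014] [293. 204.]
biscuit_blue_center 0.86 [0.509 0.249 0.011] [183. 268.]
biscuit_blue_center 0.64 [0.258 0.231 0.004] [294. 325.]
biscuit_gold_center 0.68 [0.378 0.202 0.009] [250. 282.]
bar_red_center 0.72 [0.454 0.149 0.011] [235. 248.]
jam_jar_center 0.92 [0.43  0.303 0.022] [195. 303.]
side [[ 0.996 -0.061  0.065  0.381]
 [-0.089 -0.638  0.765 -0.758]
 [-0.005 -0.768 -0.641  0.706]
 [ 0.     0.     0.     1.   ]]
tray_oak 0.91 [ 0.408 -0.285 -0.002] [272. 329.]
tray_oak 0.17 [0.45  0.15  0.006] [275. 191.]
tray_white 0.94 [0.631 0.117 0.004] [341. 195.]
tray_white 0.54 [0.453 0.15  0.004] [276. 191.]
tea_red_center 0.71 [ 0.609 -0.125  0.015] [354. 257.]
tea_yellow_center 0.82 [ 0.514 -0.085  0.017] [310. 247.]
tea_blue_center 0.84 [ 0.421 -0.029  0.014] [269. 234.]
biscuit_blue_center 0.58 [0.254 0.232 0.01 ] [205. 177.]
biscuit_blue_center 0.45 [0.508 0.25  0.005] [291. 170.]
biscuit_gold_center 0.65 [0.374 0.203 0.006] [247. 181.]
biscuit_gold_center 0.64 [ 0.426 -0.027  0.017] [271. 232.]
bar_red_center 0.6 [0.451 0.152 0.005] [275. 191.]
jam_jar_center 0.59 [0.433 0.302 0.023] [265. 157.]
```

View pics/scene0.png

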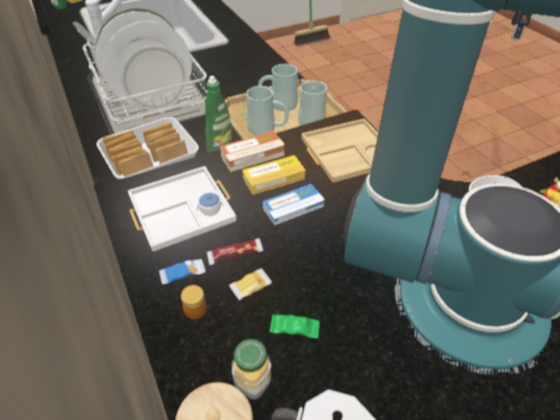

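View pics/side0.png

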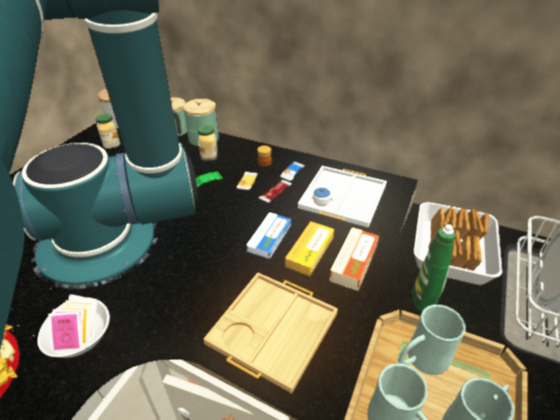

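The scene picture shows the blue biscuit at (183,270), with the green look-alike at (294,325). The bar is at (235,250), gold at (250,283) and the amber jar at (194,302). The tea boxes are red (252,150), yellow (274,174) and blue (294,203). The oak tray is at (349,150) and the white one at (182,206). There are two biscuit_blue candidates, (183,270) and (294,325). The first is blue and fits; the second is green. I'll confirm that in a crop and rectify for the yaws.

```bash
cat > rect.py <<'E'
from h import *
def rect(p,z,x0=.2,x1=.75,y0=-.42,y1=.38,s=1000):
    # output: col=(y1-y)*s , row=(x1-x)*s
    c=[(x0,y0),(x0,y1),(x1,y0),(x1,y1)]
    src=np.float32([proj(p,[a,b,z]) for a,b in c]); dst=np.float32([[(y1-b)*s,(x1-a)*s] for a,b in c])
    return cv2.warpPerspective(p["pixels"],cv2.getPerspectiveTransform(src,dst),(int((y1-y0)*s),int((x1-x0)*s)),flags=cv2.INTER_CUBIC)
E
python3 - <<'E'
from rect import *
a=manip.capture("scene"); b=manip.capture("side")
cv2.imwrite("pics/rs.png",rect(b,.02))
crop=cv2.resize(a["pixels"][235:345,150:330],None,fx=4,fy=4,interpolation=3)
cv2.imwrite("pics/crop.png",crop)
np.save("a.npy",a,allow_pickle=True);np.save("b.npy",b,allow_pickle=True)
E
```

```text
(no output)
```

View pics/crop.png

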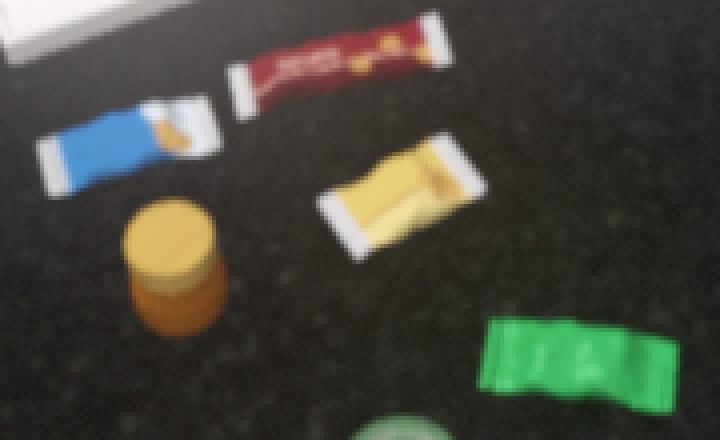

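View pics/rs.png

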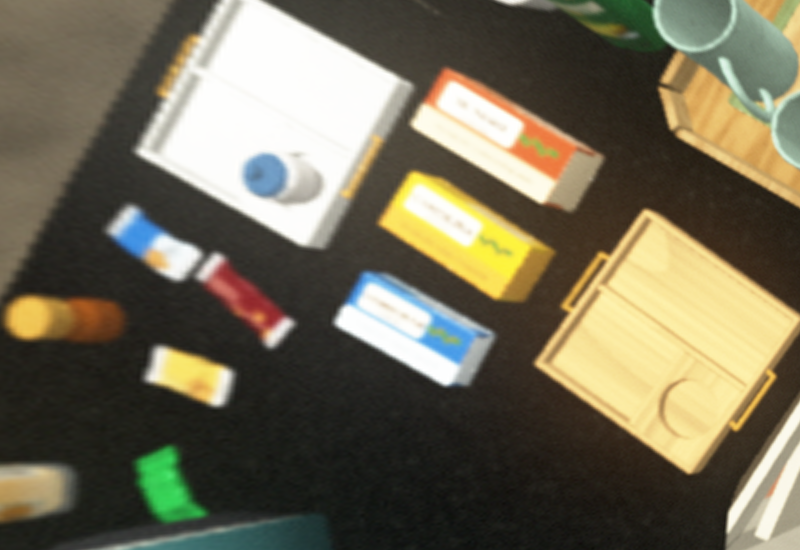

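The crop confirms that the pack at scene (183,270) is blue and the one at (294,325) is green, so I take the first. Next I'll fit box silhouettes in both views.

```bash
cat > fit.py <<'E'
from rect import *
from scipy.optimize import minimize
obj={"tea_red":(.611,-.127,-30,.066,.150,.036),"tea_yellow":(.516,-.086,-30,.062,.138,.03),"tea_blue":(.421,-.027,-30,.06,.128,.022),
"biscuit_blue":(.508,.25,-30,.038,.087,.014),"biscuit_gold":(.376,.202,-25,.04,.075,.018),"bar_red":(.452,.15,-45,.035,.113,.014),
"tray_oak":(.41,-.286,-36,.192,.192,.018),"tray_white":(.634,.114,-28,.192,.192,.018)}
def hull(p,x,y,a,l,w_,h):
    c,s=np.cos(a),np.sin(a)
    pts=[proj(p,[x+c*i*l/2-s*j*w_/2,y+s*i*l/2+c*j*w_/2,k*h]) for i in(-1,1) for j in(-1,1) for k in(0,1)]
    return cv2.convexHull(np.float32(pts)*4)
def fit(ps,x,y,a,l,w_,h,thr=70,zo=0):
    ms=[]
    for p in ps:
        big=cv2.resize(p["pixels"],None,fx=4,fy=4,interpolation=3)
        m=((big.max(2)>thr)).astype(np.uint8)
        roi=np.zeros_like(m); cv2.fillConvexPoly(roi,np.int32(hull(p,x,y,np.radians(a),l+.03,w_+.03,h+.01)),1); ms.append((m&roi,roi))
    def cost(q):
        t=0
        for p,(m,roi) in zip(ps,ms):
            k=np.zeros_like(m); cv2.fillConvexPoly(k,np.int32(hull(p,q[0],q[1],q[2],l,w_,h).round()),1)
            t+=1-(k&m).sum()/((k|m)).sum()
        return t/len(ps)
    q0=np.array([x,y,np.radians(a)])
    for _ in range(2):
        S=np.array([q0]+[q0+d for d in np.diag([.008,.008,.12])])
        r=minimize(cost,q0,method="Nelder-Mead",options=dict(initial_simplex=S,xatol=1e-4,fatol=1e-5,maxiter=120)); q0=r.x
    return *r.x[:2].round(4),np.degrees(r.x[2]).round(1),round(r.fun,3)
E
python3 - <<'E'
from fit import *
a=np.load("a.npy",allow_pickle=True).item();b=np.load("b.npy",allow_pickle=True).item()
for n,v in obj.items(): print(n,"both",fit([a,b],*v),"scene",fit([a],*v),"side",fit([b],*v))
E
```

```text
tea_red both (np.float64(0.6106), np.float64(-0.126), np.float64(-32.2), np.float64(0.335)) scene (np.float64(0.6054), np.float64(-0.1128), np.float64(-28.7), np.float64(0.389)) side (np.float64(0.6101), np.float64(-0.1295), np.float64(-33.5), np.float64(0.259))
tea_yellow both (np.float64(0.5182), np.float64(-0.086), np.float64(-40.1), np.float64(0.346)) scene (np.float64(0.5105), np.float64(-0.068), np.float64(-29.7), np.float64(0.415)) side (np.float64(0.5185), np.float64(-0.0886), np.float64(-40.7), np.float64(0.254))
tea_blue both (np.float64(0.4235), np.float64(-0.0276), np.float64(-30.4), np.float64(0.223)) scene (np.float64(0.4254), np.float64(-0.0297), np.float64(-31.9), np.float64(0.366)) side (np.float64(0.4229), np.float64(-0.0287), np.float64(-29.5), np.float64(0.081))
biscuit_blue both (np.float64(0.5081), np.float64(0.2388), np.float64(-32.0), np.float64(0.289)) scene (np.float64(0.5146), np.float64(0.2479), np.float64(-27.9), np.float64(0.392)) side (np.float64(0.5079), np.float64(0.2376), np.float64(-34.2), np.float64(0.153))
biscuit_gold both (np.float64(0.3765), np
[... 310 characters left out ...]
5)) scene (np.float64(0.4672), np.float64(0.1547), np.float64(-51.7), np.float64(0.375)) side (np.float64(0.4586), np.float64(0.1603), np.float64(-40.7), np.float64(0.287))
tray_oak both (np.float64(0.4094), np.float64(-0.2862), np.float64(-35.6), np.float64(0.177)) scene (np.float64(0.4065), np.float64(-0.2673), np.float64(-35.8), np.float64(0.268)) side (np.float64(0.4099), np.float64(-0.2862), np.float64(-35.4), np.float64(0.066))
tray_white both (np.float64(0.634), np.float64(0.1145), np.float64(-29.0), np.float64(0.213)) scene (np.float64(0.6272), np.float64(0.1312), np.float64(-27.5), np.float64(0.254)) side (np.float64(0.6339), np.float64(0.1078), np.float64(-30.9), np.float64(0.138))
```

```bash
python3 - <<'E'
s=open('fit.py').read()
s=s.replace('''        m=((big.max(2)>thr)).astype(np.uint8)
''','').replace('l+.03,w_+.03,h+.01)),1); ms','l+mg,w_+mg,h+.004)),1)\n        g=big.max(2); t,_=cv2.threshold(g[roi>0].reshape(-1,1),0,1,cv2.THRESH_OTSU); m=(g>min(t,thr)).astype(np.uint8)\n        n,lab,st,_=cv2.connectedComponentsWithStats(m&roi); m=(lab==1+st[1:,4].argmax()).astype(np.uint8)\n        ms').replace("thr=70,zo=0","thr=110,mg=.022")
open('fit.py','w').write(s)
E
python3 - <<'E'
from fit import *
a=np.load("a.npy",allow_pickle=True).item();b=np.load("b.npy",allow_pickle=True).item()
for n,v in obj.items(): print(n,*["%s %.4f %.4f %.1f %.3f |"%((k,)+fit(c,*v)) for k,c in (("both",[a,b]),("scene",[a]),("side",[b]))])
p=manip.capture("wrist"); print(p["cam_to_world"].round(3) if hasattr(p["cam_to_world"],'round') else p["cam_to_world"])
E
```

```text
Traceback (most recent call last):
  File "fit.py", line 14, in fit
    roi=np.zeros_like(m); cv2.fillConvexPoly(roi,np.int32(hull(p,x,y,np.radians(a),l+mg,w_+mg,h+.004)),1)
                      ^
UnboundLocalError: cannot access local variable 'm' where it is not associated with a value
```

```bash
sed -i 's/roi=np.zeros_like(m)/roi=np.zeros(big.shape[:2],np.uint8)/' fit.py
python3 - <<'E'
from fit import *
a=np.load("a.npy",allow_pickle=True).item();b=np.load("b.npy",allow_pickle=True).item()
for n,v in obj.items(): print(n,*["%s %.4f %.4f %.1f %.3f |"%((k,)+fit(c,*v)) for k,c in (("both",[a,b]),("scene",[a]),("side",[b]))])
p=manip.capture("wrist"); print(np.array(p["cam_to_world"]).round(3),p["camera_matrix"])
E
```

```text
tea_red both 0.6101 -0.1286 -31.1 0.115 | scene 0.6102 -0.1300 -29.0 0.187 | side 0.6103 -0.1279 -31.1 0.041 |
tea_yellow both 0.5142 -0.0845 -33.3 0.100 | scene 0.5144 -0.0861 -32.8 0.155 | side 0.5145 -0.0842 -33.5 0.038 |
tea_blue both 0.4226 -0.0281 -29.1 0.041 | scene 0.4222 -0.0291 -29.0 0.039 | side 0.4228 -0.0274 -28.9 0.033 |
biscuit_blue both 0.5116 0.2508 -34.2 0.254 | scene 0.5101 0.2523 -35.4 0.205 | side 0.5072 0.2373 -33.4 0.192 |
biscuit_gold both 0.3760 0.2049 -17.7 0.212 | scene 0.3756 0.2043 -24.1 0.199 | side 0.3757 0.2045 -15.2 0.221 |
bar_red both 0.4540 0.1547 -39.3 0.365 | scene 0.4530 0.1539 -38.1 0.361 | side 0.4560 0.1631 -38.6 0.324 |
tray_oak both 0.4106 -0.2849 -35.4 0.122 | scene 0.4140 -0.2850 -35.2 0.193 | side 0.4099 -0.2849 -35.5 0.041 |
tray_white both 0.6368 0.1152 -29.3 0.049 | scene 0.6366 0.1148 -28.5 0.061 | side 0.6367 0.1155 -29.4 0.037 |
[[ 0.235 -0.939 -0.251  0.222]
 [-0.972 -0.227 -0.062 -0.641]
 [ 0.001  0.258 -0.966  0.374]
 [ 0.     0.     0.     1.   ]] [[296.54963182   0.         278.03277035]
 [  0.         296.54963182 216.48893309]
 [  0.           0.           1.        ]]
```

```bash
cat >> h.py <<'E'
def plan(x,y,th=None,z=None,psi=None):
    """tool yaw for grasp across object's x axis (yaw th deg); prints rz turn total and shift in tool axes after turn"""
    o=manip.get_obs(); r=R.from_quat(np.array(o["tcp_rot"])[[1,2,3,0]]).as_matrix()
    cur=np.degrees(np.arctan2(r[1,0],r[0,0]))
    if psi is None:
        psi=cur if th is None else min([(th+90),(th-90)],key=lambda q:abs((q-cur+180)%360-180))
    d=(psi-cur+180)%360-180
    rz=-np.radians(d); P=np.radians(psi)
    p=np.array(o["position"]); z=p[2] if z is None else z
    dx,dy=x-p[0],y-p[1]
    tx=np.cos(P)*dx+np.sin(P)*dy; ty=np.sin(P)*dx-np.cos(P)*dy
    tilt=np.degrees(np.arccos(-r[2,2]))
    print("t%.2f pos %s psi %.1f->%.1f tilt %.2f | rz %.4f shift x %.4f y %.4f z %.4f"%(o["time"],p.round(4),cur,psi,tilt,rz,tx,ty,p[2]-z),"open %.3f gf %.1f j"%(o["opening"],o["grasp_force"]),np.array(o["joint_pos"]).round(2))
def intray(tx,ty,tr):
    t={"oak":(.410,-.285,-35.4),"white":(.6367,.1152,-29.3)}[tr]; a=np.radians(t[2])
    return t[0]+np.cos(a)*tx-np.sin(a)*ty, t[1]+np.sin(a)*tx+np.cos(a)*ty
E
python3 - <<'E'
from h import *
a=np.load("a.npy",allow_pickle=True).item();b=np.load("b.npy",allow_pickle=True).item()
print(ray(a,218,150,0),ray(b,428,300,0), "box thing",ray(b,180,362,.1),ray(b,285,400,.1))
plan(.610,-.128,-31,.2)
p=manip.capture("wrist");cv2.imwrite("pics/w0.png",p["pixels"])
E
```

```text
[ 0.70165352 -0.10036356  0.        ] [ 0.74047276 -0.24712156  0.        ] box thing [ 0.2540968  -0.40050601  0.1       ] [ 0.41387828 -0.47573113  0.1       ]
t1.15 pos [ 0.159  -0.656   0.2313] psi 13.6->59.0 tilt 0.00 | rz -0.7919 shift x 0.6849 y 0.1147 z 0.0313 open 0.085 gf 0.0 j [-1.37  0.12  1.44 -0.    1.58 -0.04]
```

View pics/w0.png

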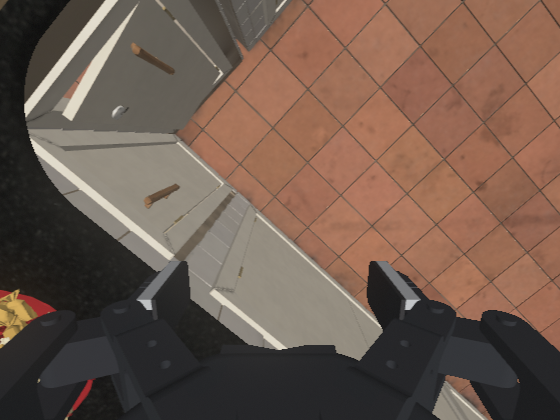

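```bash
python3 - <<'E'
from h import *
a=np.load("a.npy",allow_pickle=True).item();b=np.load("b.npy",allow_pickle=True).item()
for z in (.15,.2,.25): print(z,ray(a,212,80,z)[:2].round(3),ray(b,447,229,z)[:2].round(3))
print(proj(a,[.74,-.247,0]),proj(a,[.7,-.1,0]),proj(b,[.7,-.1,0]),proj(b,[.74,-.247,0]))
E
python3 -m inch '[[[0,0,0],[0,0,-0.18],0.0854],[[0,0,0],[0,0,-0.18],0.0854],[[0,0,0],[0,0,-0.18],0.0854],[[0,0,0],[0,0,-0.18],0.0854],[[0.05,0.01,0],[0,0,-0.072],0.0854],[[0.05,0.01,0],[0,0,0],0.0854],[[0.05,0.01,0],[0,0,0],0.0854],[[0.05,0.01,0],[0,0,0],0.0854]]'
python3 -m inch '[[[0.05,0.01,0],[0,0,0],0.0854],[[0.05,0.01,0],[0,0,0],0.0854],[[0.05,0.01,0],[0,0,0],0.0854],[[0.05,0.01,0],[0,0,0],0.0854],[[0.05,0.01,0],[0,0,0],0.0854],[[0.03,0.01,0],[0,0,0],0.0854],[[0,0,0],[0,0,0],0.0854],[[0,0,0],[0,0,0],0.0854]]'
python3 - <<'E'
from h import *
plan(.610,-.128,-31,.2)
p=manip.capture("wrist");cv2.imwrite("pics/w1.png",p["pixels"])
E
```

```text
0.15 [ 0.764 -0.176] [ 0.765 -0.192]
0.2 [ 0.703 -0.11 ] [ 0.73  -0.242]
0.25 [ 0.643 -0.044] [ 0.696 -0.293]
[239.70256345 118.96970094] [218.40492669 150.28376032] [388.57879442 251.05000629] [427.76030235 299.97014991]
time: 2.2
position: [0.2998, -0.5064, 0.2314]
tcp_rot: [0.0, 0.87, 0.492, 0.0]
force: [0.3, -0.4, 0.3]
opening: 0.0855
grasp_force: 0.0
time: 3.2
position: [0.4943, -0.2988, 0.2313]
tcp_rot: [-0.0, 0.87, 0.493, -0.0]
force: [0.3, -0.3, 0.1]
opening: 0.0852
grasp_force: 0.0
t3.20 pos [ 0.4943 -0.2988  0.2313] psi 59.0->59.0 tilt 0.01 | rz 0.0002 shift x 0.2060 y 0.0112 z 0.0313 open 0.085 gf 0.0 j [-0.59 -0.1   1.66 -0.    1.58 -0.05]
```

View pics/w1.png

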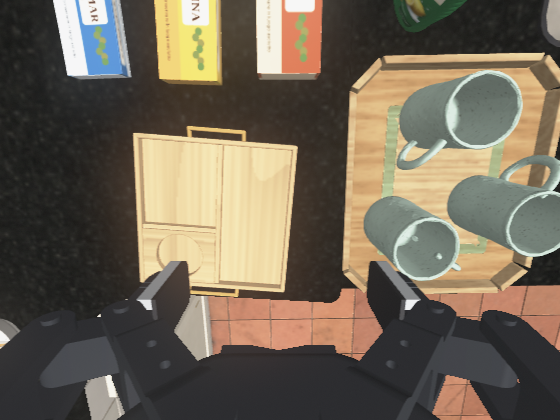

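The wrist view shows the oak tray at about (215,210), the red box at (290,40) and the bottle at (425,10), clear of the grasp. Now I'll grasp the red box.

```bash
python3 -m inch '[[[0.05,0.003,0],[0,0,0],0.0854],[[0.05,0.003,0],[0,0,0],0.0854],[[0.05,0.003,0],[0,0,0],0.0854],[[0.05,0.002,0],[0,0,0],0.0854],[[0.006,0,0.03],[0,0,0],0.0854],[[0,0,0.04],[0,0,0],0.0854],[[0,0,0.04],[0,0,0],0.0854],[[0,0,0],[0,0,0],0.0854]]'
python3 - <<'E'
from h import *
plan(.610,-.128,-31,.008)
p=manip.capture("wrist");cv2.imwrite("pics/w2.png",p["pixels"])
E
```

```text
time: 4.25
position: [0.6084, -0.1283, 0.1185]
tcp_rot: [-0.002, 0.871, 0.492, -0.002]
force: [-0.4, -0.2, 1.1]
opening: 0.0856
grasp_force: 0.0
t4.25 pos [ 0.6084 -0.1283  0.1185] psi 58.9->59.0 tilt 0.29 | rz -0.0011 shift x 0.0011 y 0.0013 z 0.1105 open 0.086 gf 0.0 j [-0.25  0.06  1.69 -0.    1.4   0.29]
```

View pics/w2.png

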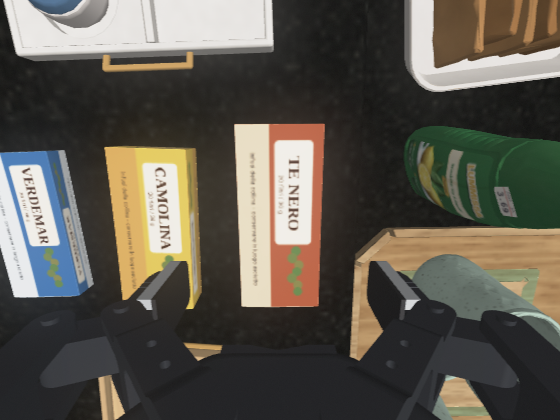

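The wrist view shows the red box centred at (281,215) between the fingers, edges parallel to them. Descending to grasp.

```bash
python3 -m inch '[[[0.001,0.001,0.03],[0,0,0],0.083],[[0,0,0.04],[0,0,0],0.083],[[0,0,0.03],[0,0,0],0.083],[[0,0,0.0105],[0,0,0],0.083],[[0,0,0],[0,0,0],0.083],[[0,0,0],[0,0,0],0.04],[[0,0,0],[0,0,0],0.04],[[0,0,0],[0,0,0],0.04]]'
python3 -m inch '[[[0,0,0],[0,0,0],0.04],[[0,0,0],[0,0,0],0.04],[[0,0,0],[0,0,0],0.04],[[0,0,-0.02],[0,0,0],0.04],[[0,0,-0.04],[0,0,0],0.04],[[0,0,-0.04],[0,0,0],0.04],[[0,0,0],[0,0,0],0.04]]'
python3 - <<'E'
from h import *
plan(*intray(.049,0,"oak"),-35.4,.1)
p=manip.capture("wrist");cv2.imwrite("pics/w3.png",p["pixels"])
from fit import *
a=manip.capture("scene");b=manip.capture("side");o=manip.get_obs()["position"]
E
```

```text
time: 5.3
position: [0.6125, -0.1277, 0.0132]
tcp_rot: [0.001, 0.87, 0.492, 0.001]
force: [-0.7, -0.4, 6.5]
opening: 0.0649
grasp_force: 67.1
time: 6.18
position: [0.6131, -0.1278, 0.1165]
tcp_rot: [0.002, 0.87, 0.492, 0.003]
force: [-0.8, 0.6, -1.6]
opening: 0.0647
grasp_force: 67.1
t6.17 pos [ 0.6131 -0.1278  0.1165] psi 59.0->54.6 tilt 0.40 | rz 0.0769 shift x -0.2458 y -0.0255 z 0.0165 open 0.065 gf 67.1 j [-0.25  0.06  1.69  0.    1.39  0.29]
```

View pics/w3.png

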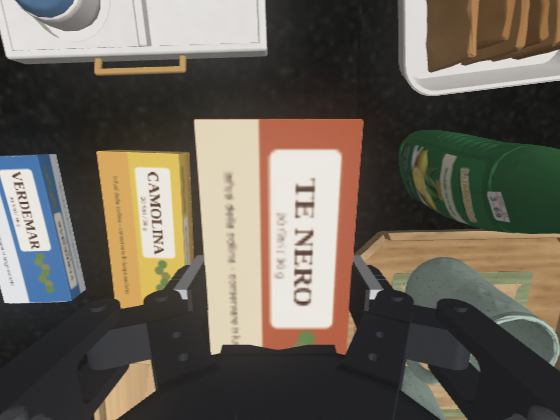

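Red box is held at opening 0.065, with its top square in view. Moving it to the oak tray's tea compartment.

```bash
python3 -m inch '[[[0,0,0],[0,0,0.077],0.04],[[-0.04,-0.0045,0],[0,0,0],0.04],[[-0.05,-0.005,0],[0,0,0],0.04],[[-0.05,-0.005,0],[0,0,0],0.04],[[-0.05,-0.005,0],[0,0,0],0.04],[[-0.04,-0.004,0],[0,0,0],0.04],[[-0.016,-0.002,0],[0,0,0],0.04],[[0,0,0],[0,0,0],0.04]]'
python3 - <<'E'
from fit import *
plan(*intray(.049,0,"oak"),-35.4,.05)
p=manip.capture("side");cv2.imwrite("pics/s3.png",p["pixels"][200:420,150:400].repeat(3,0).repeat(3,1)[:600,:750])
E
```

```text
time: 7.32
position: [0.4476, -0.3133, 0.1102]
tcp_rot: [-0.0, 0.889, 0.458, -0.0]
force: [0.3, -0.3, -1.9]
opening: 0.0649
grasp_force: 67.0
t7.33 pos [ 0.4476 -0.3133  0.1102] psi 54.5->54.6 tilt 0.06 | rz -0.0016 shift x 0.0013 y 0.0020 z 0.0602 open 0.065 gf 67.0 j [-0.66 -0.11  1.86  0.    1.39 -0.04]
```

```bash
python3 -m inch '[[[0.001,0.002,0.02],[0,0,0],0.04],[[0,0,0.03],[0,0,0],0.04],[[0,0,0.01],[0,0,0],0.04],[[0,0,0],[0,0,0],0.04]]'
python3 - <<'E'
from fit import *
plan(*intray(.049,0,"oak"),-35.4,.019)
p=manip.capture("wrist");cv2.imwrite("pics/w4.png",p["pixels"])
E
```

```text
time: 7.88
position: [0.4503, -0.3128, 0.0499]
tcp_rot: [-0.001, 0.888, 0.459, -0.0]
force: [0.1, 0.7, -1.6]
opening: 0.0647
grasp_force: 66.9
t7.88 pos [ 0.4503 -0.3128  0.0499] psi 54.6->54.6 tilt 0.10 | rz 0.0006 shift x -0.0007 y 0.0000 z 0.0309 open 0.065 gf 66.9 j [-0.65 -0.05  1.91  0.    1.28 -0.04]
```

View pics/w4.png

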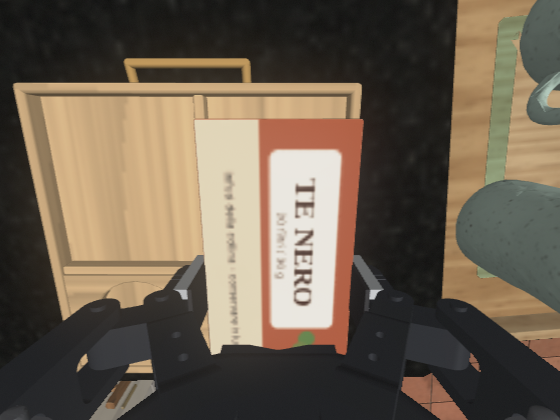

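The box at (278,235) is centred over the tea compartment, which spans columns 205–352. Lowering and releasing.

```bash
python3 -m inch '[[[0,0,0.015],[0,0,0],0.04],[[0,0,0.01],[0,0,0],0.04],[[0,0,0.004],[0,0,0],0.04],[[0,0,0],[0,0,0],0.04],[[0,0,0],[0,0,0],0.04]]'
python3 -m inch '[[[0,0,0],[0,0,0],0.08],[[0,0,0],[0,0,0],0.08],[[0,0,0],[0,0,0],0.08],[[0,0,-0.02],[0,0,0],0.0854],[[0,0,-0.04],[0,0,0],0.0854],[[0,0,-0.04],[0,0,0],0.0854],[[0,0,-0.03],[0,0,0],0.0854],[[0,0,0],[0,0,0],0.0854]]'
python3 - <<'E'
from fit import *
plan(.5143,-.0843,-33.3,.008)
b=manip.capture("side"); x,y=intray(.049,0,"oak"); cv2.imwrite("pics/s4.png",cv2.resize(b["pixels"][240:400,190:410],None,fx=3,fy=3))
E
```

```text
time: 8.55
position: [0.4505, -0.3136, 0.0222]
tcp_rot: [0.0, 0.889, 0.459, 0.0]
force: [-0.7, 0.3, -1.4]
opening: 0.0644
grasp_force: 67.0
time: 9.55
position: [0.4512, -0.3141, 0.1559]
tcp_rot: [0.002, 0.889, 0.459, 0.001]
force: [0.3, 0.2, 0.2]
opening: 0.0855
grasp_force: 0.0
t9.55 pos [ 0.4512 -0.3141  0.1559] psi 54.6->56.7 tilt 0.30 | rz -0.0368 shift x 0.2267 y -0.0734 z 0.1479 open 0.085 gf 0.0 j [-0.65 -0.13  1.81  0.    1.46 -0.04]
```

View pics/s4.png

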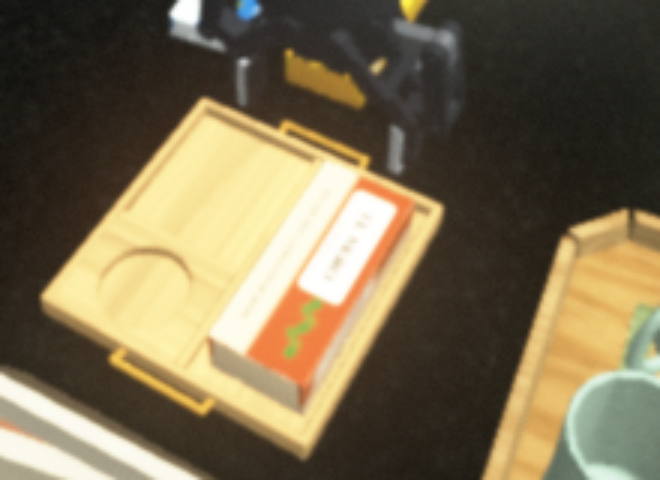

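The red box lies flat in the oak tray's tea compartment (crop centre 315,280). Yellow is next.

```bash
python3 -m inch '[[[0,0,0],[0,0,-0.037],0.0854],[[0.045,-0.0145,0],[0,0,0],0.0854],[[0.045,-0.015,0],[0,0,0],0.0854],[[0.045,-0.015,0],[0,0,0],0.0854],[[0.045,-0.0145,0],[0,0,0],0.0854],[[0.045,-0.0145,0.01],[0,0,0],0.0854],[[0,0,0.03],[0,0,0],0.083],[[0,0,0],[0,0,0],0.083]]'
python3 - <<'E'
from fit import *
plan(.5143,-.0843,-33.3,.008)
p=manip.capture("wrist");cv2.imwrite("pics/w5.png",p["pixels"])
E
```

```text
time: 10.6
position: [0.511, -0.0843, 0.1092]
tcp_rot: [-0.002, 0.88, 0.476, -0.002]
force: [0.2, -0.1, -0.1]
opening: 0.0828
grasp_force: 0.0
t10.60 pos [ 0.511  -0.0843  0.1092] psi 56.8->56.7 tilt 0.28 | rz 0.0023 shift x 0.0018 y 0.0027 z 0.1012 open 0.083 gf 0.0 j [-0.21 -0.17  1.92 -0.    1.39  0.37]
```

View pics/w5.png

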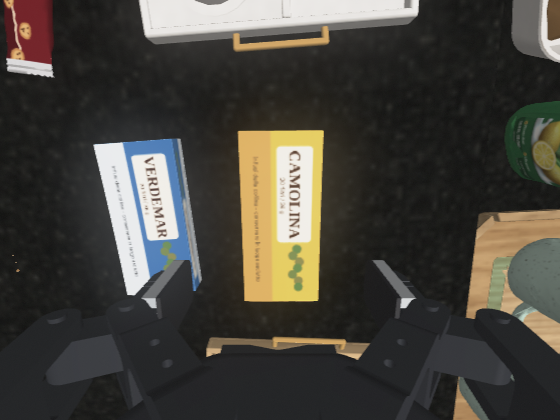

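The yellow box is centred at (282,215). The blue box edge at column ~190 is close to the left finger, so I'm narrowing the opening slightly before descending.

```bash
python3 -m inch '[[[0.002,0.002,0.03],[0,0,0],0.077],[[0,0,0.035],[0,0,0],0.077],[[0,0,0.025],[0,0,0],0.077],[[0,0,0.012],[0,0,0],0.077],[[0,0,0],[0,0,0],0.077],[[0,0,0],[0,0,0],0.04],[[0,0,0],[0,0,0],0.04],[[0,0,0],[0,0,0],0.04]]'
python3 -m inch '[[[0,0,0],[0,0,0],0.04],[[0,0,-0.02],[0,0,0],0.04],[[0,0,-0.04],[0,0,0],0.04],[[0,0,-0.04],[0,0,0],0.04],[[0,0,0],[0,0,0],0.04]]'
python3 - <<'E'
from h import *
plan(*intray(.049,0,"white"),-29.3,.05)
E
```

```text
time: 11.65
position: [0.5161, -0.0848, 0.0116]
tcp_rot: [0.001, 0.88, 0.475, 0.001]
force: [-1.4, -1.0, 7.5]
opening: 0.0601
grasp_force: 66.0
time: 12.28
position: [0.5167, -0.0847, 0.1147]
tcp_rot: [0.002, 0.88, 0.475, 0.003]
force: [0.3, 0.1, -2.0]
opening: 0.0604
grasp_force: 65.8
t12.28 pos [ 0.5167 -0.0847  0.1147] psi 56.7->60.7 tilt 0.38 | rz -0.0695 shift x 0.2331 y 0.0558 z 0.0647 open 0.060 gf 65.8 j [-0.21 -0.17  1.91  0.    1.39  0.37]
```

```bash
python3 -m inch '[[[0,0,0],[0,0,-0.0695],0.04],[[0.04,0.009,0],[0,0,0],0.04],[[0.05,0.012,0],[0,0,0],0.04],[[0.05,0.012,0],[0,0,0],0.04],[[0.05,0.012,0],[0,0,0],0.04],[[0.04,0.01,0],[0,0,0],0.04],[[0.003,0.001,0.03],[0,0,0],0.04],[[0,0,0.02],[0,0,0],0.04]]'
python3 -m inch '[[[0,0,0],[0,0,0],0.04]]'
python3 - <<'E'
from h import *
plan(*intray(.049,0,"white"),-29.3,.02)
p=manip.capture("wrist");cv2.imwrite("pics/w6.png",p["pixels"])
E
```

```text
time: 13.28
position: [0.6774, 0.0916, 0.0579]
tcp_rot: [-0.0, 0.863, 0.505, -0.001]
force: [0.2, 0.1, -2.0]
opening: 0.0605
grasp_force: 65.7
time: 13.4
position: [0.6767, 0.0909, 0.0579]
tcp_rot: [-0.001, 0.863, 0.505, -0.002]
force: [0.5, -1.1, -1.6]
opening: 0.0605
grasp_force: 65.6
t13.40 pos [0.6767 0.0909 0.0579] psi 60.7->60.7 tilt 0.20 | rz -0.0004 shift x 0.0016 y 0.0022 z 0.0379 open 0.060 gf 65.6 j [ 0.1   0.23  1.6  -0.    1.32  0.61]
```

View pics/w6.png

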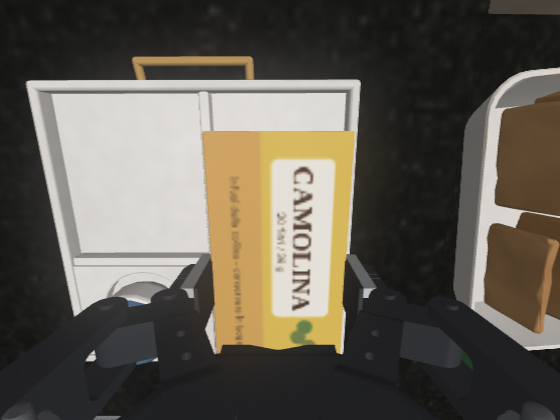

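The yellow box is over the white tray's tea compartment (columns 210–347), centred. Lowering.

```bash
python3 -m inch '[[[0.001,0.001,0.015],[0,0,0],0.04],[[0,0,0.015],[0,0,0],0.04],[[0,0,0.006],[0,0,0],0.04],[[0,0,0],[0,0,0],0.04],[[0,0,0],[0,0,0],0.04]]'
python3 -m inch '[[[0,0,0],[0,0,0],0.074],[[0,0,0],[0,0,0],0.074],[[0,0,0],[0,0,0],0.074],[[0,0,-0.02],[0,0,0],0.08],[[0,0,-0.04],[0,0,0],0.0854],[[0,0,-0.04],[0,0,0],0.0854],[[0,0,-0.03],[0,0,0],0.0854],[[0,0,0],[0,0,0],0.0854]]'
python3 - <<'E'
from fit import *
plan(.376,.2045,-20,.15)
a=manip.capture("scene");b=manip.capture("side")
for n in("biscuit_gold","biscuit_blue"): print([ (round(d["confidence"],2),w(p,d["position"]).round(4)) for p in(a,b) for d in manip.pinpoint(p,n+"_center")[:2]])
print("white tea",[w(p,d["position"]).round(4) for p in(a,b) for d in manip.pinpoint(p,"tea_yellow_center")[:1]],intray(.049,0,"white"))
print("oak tea",[w(p,d["position"]).round(4) for p in(a,b) for d in manip.pinpoint(p,"tea_red_center")[:1]],intray(.049,0,"oak"))
E
```

```text
time: 14.08
position: [0.6796, 0.0917, 0.0243]
tcp_rot: [0.0, 0.863, 0.505, 0.0]
force: [-0.2, 0.1, -1.4]
opening: 0.0606
grasp_force: 65.7
time: 15.08
position: [0.6805, 0.0918, 0.1585]
tcp_rot: [0.001, 0.863, 0.505, 0.003]
force: [-0.2, -0.6, -0.8]
opening: 0.0853
grasp_force: 0.0
t15.07 pos [0.6805 0.0918 0.1585] psi 60.7->70.0 tilt 0.32 | rz -0.1624 shift x 0.0017 y -0.3247 z 0.0085 open 0.085 gf 0.0 j [ 0.1   0.16  1.51 -0.    1.47  0.61]
[(0.91, array([0.3797, 0.2064, 0.0084])), (0.51, array([0.3717, 0.2018, 0.0071])), (0.47, array([0.5056, 0.2504, 0.003 ]))]
[(0.71, array([ 0.4527, -0.3174,  0.025 ])), (0.68, array([0.5141, 0.2518, 0.0109])), (0.8, array([0.2557, 0.2296, 0.0085])), (0.54, array([0.5089, 0.252 , 0.0077]))]
white tea [array([0.6812, 0.0867, 0.0193]), array([0.6768, 0.0921, 0.023 ])] (np.float64(0.679431394349174), np.float64(0.09122025986430653))
oak tea [array([ 0.4549, -0.3185,  0.0255]), array([ 0.4496, -0.3158,  0.0238])] (np.float64(0.4499412619906991), np.float64(-0.31338477744479126))
```

Both tea boxes are in. Moving over the gold biscuit for a wrist look.

```bash
python3 -m inch '[[[0,0,0],[0,0,-0.162],0.07],[[0,-0.05,0],[0,0,0],0.06],[[0,-0.05,0],[0,0,0],0.06],[[0,-0.05,0],[0,0,0],0.06],[[0,-0.05,0],[0,0,0],0.06],[[0,-0.05,0],[0,0,0],0.06],[[0.001,-0.05,0],[0,0,0],0.06],[[0.001,-0.024,0],[0,0,0],0.06]]'
python3 -m inch '[[[0,0,0],[0,0,0],0.06]]'
python3 - <<'E'
from fit import *
p=manip.capture("wrist")
v=list(obj["biscuit_gold"]); v[2]=-20
for mg in(.02,.03): print(fit([p],*v,thr=140,mg=mg))
print([w(p,d["position"]).round(4) for d in manip.pinpoint(p,"biscuit_gold_center")[:1]])
x,y,a,_=fit([p],*v,thr=140); plan(x,y,a,.004)
im=p["pixels"].copy(); cv2.polylines(im,[np.int32(hull(p,x,y,np.radians(a),*v[3:])/4)],True,(0,255,0)); cv2.imwrite("pics/w7.png",im)
E
```

```text
time: 16.58
position: [0.3738, 0.2051, 0.1539]
tcp_rot: [-0.0, 0.819, 0.574, 0.0]
force: [1.0, 0.6, 0.6]
opening: 0.0602
grasp_force: 0.0
time: 16.7
position: [0.3748, 0.2051, 0.1541]
tcp_rot: [0.0, 0.819, 0.574, 0.001]
force: [-0.0, 0.1, -0.2]
opening: 0.0597
grasp_force: 0.0
(np.float64(0.3745), np.float64(0.2038), np.float64(-22.6), np.float64(0.148))
(np.float64(0.3745), np.float64(0.2038), np.float64(-22.6), np.float64(0.148))
[array([0.3757, 0.2042, 0.0098])]
t16.80 pos [0.376  0.2045 0.154 ] psi 70.0->67.4 tilt 0.03 | rz 0.0454 shift x -0.0012 y -0.0011 z 0.1500 open 0.060 gf 0.0 j [ 0.44 -0.42  2.04 -0.    1.52  0.79]
```

View pics/w7.png

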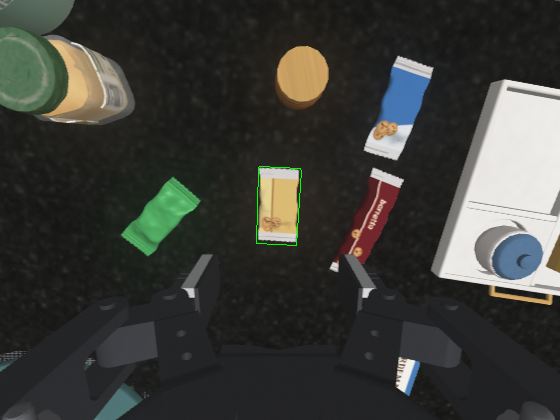

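The wrist view shows the gold pack at (279,206) with the fit hugging it. The bar at (365,225) is clear of the fingers. Grasping.

```bash
python3 -m inch '[[[-0.001,-0.001,0],[0,0,0.045],0.056],[[0,0,0.04],[0,0,0],0.056],[[0,0,0.04],[0,0,0],0.056],[[0,0,0.035],[0,0,0],0.056],[[0,0,0.02],[0,0,0],0.056],[[0,0,0.01],[0,0,0],0.056],[[0,0,0],[0,0,0],0.056]]'
python3 - <<'E'
from h import *
plan(.3745,.2038,-22.6,.003)
E
```

```text
time: 17.68
position: [0.3746, 0.2037, 0.0086]
tcp_rot: [-0.0, 0.832, 0.555, -0.001]
force: [-0.1, 0.3, 0.4]
opening: 0.0563
grasp_force: 0.0
t17.68 pos [0.3746 0.2037 0.0086] psi 67.4->67.4 tilt 0.06 | rz -0.0006 shift x 0.0001 y -0.0002 z 0.0056 open 0.056 gf 0.0 j [ 0.44 -0.3   2.2  -0.    1.24  0.83]
```

```bash
python3 -m inch '[[[0,0,0.005],[0,0,0],0.056],[[0,0,0],[0,0,0],0.02],[[0,0,0],[0,0,0],0.02],[[0,0,0],[0,0,0],0.02],[[0,0,0],[0,0,0],0.02],[[0,0,-0.02],[0,0,0],0.02],[[0,0,-0.04],[0,0,0],0.02],[[0,0,-0.04],[0,0,0],0.02]]'
python3 - <<'E'
from h import *
plan(*intray(-.044,.038,"white"),-29.3,.05)
E
```

```text
time: 18.68
position: [0.3742, 0.2039, 0.1051]
tcp_rot: [-0.0, 0.832, 0.555, -0.0]
force: [1.0, -0.2, -1.2]
opening: 0.0359
grasp_force: 60.1
t18.68 pos [0.3742 0.2039 0.1051] psi 67.4->60.7 tilt 0.00 | rz 0.1170 shift x 0.0892 y 0.2284 z 0.0551 open 0.036 gf 60.1 j [ 0.44 -0.4   2.11  0.    1.43  0.83]
```

```bash
python3 -m inch '[[[0,0,0],[0,0,0.117],0.02],[[0.018,0.045,0],[0,0,0],0.02],[[0.018,0.046,0],[0,0,0],0.02],[[0.018,0.046,0],[0,0,0],0.02],[[0.018,0.046,0],[0,0,0],0.02],[[0.017,0.045,0.02],[0,0,0],0.02],[[0,0,0.03],[0,0,0],0.02],[[0,0,0],[0,0,0],0.02]]'
python3 - <<'E'
from h import *
plan(*intray(-.044,.038,"white"),-29.3,.014)
p=manip.capture("wrist");cv2.imwrite("pics/w8.png",p["pixels"])
E
```

```text
time: 19.68
position: [0.6156, 0.1695, 0.0513]
tcp_rot: [-0.001, 0.863, 0.505, -0.002]
force: [-0.4, 0.5, -0.7]
opening: 0.0361
grasp_force: 60.2
t19.68 pos [0.6156 0.1695 0.0513] psi 60.7->60.7 tilt 0.26 | rz -0.0004 shift x 0.0010 y 0.0010 z 0.0373 open 0.036 gf 60.2 j [0.23 0.15 1.71 0.   1.29 0.74]
```

View pics/w8.png

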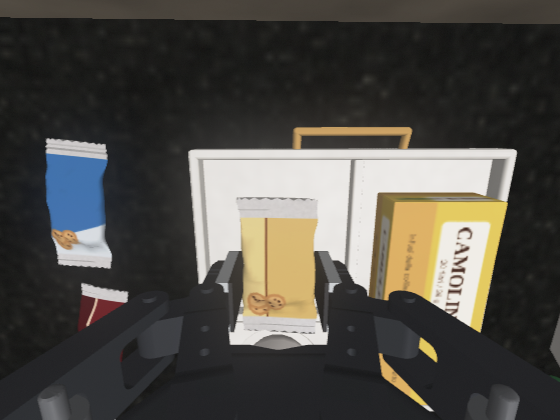

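The gold pack at (278,265) is centred in the wide compartment (columns 203–352). Lowering and releasing with a small opening.

```bash
python3 -m inch '[[[0.001,0.001,0.02],[0,0,0],0.02],[[0,0,0.012],[0,0,0],0.02],[[0,0,0.007],[0,0,0],0.02],[[0,0,0],[0,0,0],0.02],[[0,0,0],[0,0,0],0.02]]'
python3 -m inch '[[[0,0,0],[0,0,0],0.048],[[0,0,0],[0,0,0],0.048],[[0,0,0],[0,0,0],0.048],[[0,0,-0.02],[0,0,0],0.048],[[0,0,-0.04],[0,0,0],0.056],[[0,0,-0.04],[0,0,0],0.056],[[0,0,-0.04],[0,0,0],0.056],[[0,0,0],[0,0,0],0.056]]'
python3 - <<'E'
from fit import *
p=manip.capture("wrist"); cv2.imwrite("pics/w9.png",p["pixels"])
print([w(p,d["position"]).round(4) for n in ("biscuit_blue_center","biscuit_gold_center") for d in manip.pinpoint(p,n)[:2]],intray(-.044,.038,"white"))
v=list(obj["biscuit_blue"]); v[1]=.2505;v[2]=-33; f=fit([p],*v,thr=140); print(f)
plan(f[0],f[1],f[2],.15)
E
```

```text
time: 20.35
position: [0.6184, 0.1704, 0.0153]
tcp_rot: [0.0, 0.863, 0.505, 0.0]
force: [0.4, 0.2, -0.2]
opening: 0.0356
grasp_force: 60.2
time: 21.35
position: [0.6194, 0.1707, 0.1603]
tcp_rot: [0.001, 0.863, 0.505, 0.003]
force: [0.0, 1.2, -1.2]
opening: 0.056
grasp_force: 0.0
[array([0.5139, 0.2514, 0.0085]), array([0.6198, 0.1707, 0.0158])] (np.float64(0.6169254851794429), np.float64(0.16987146022936983))
(np.float64(0.5139), np.float64(0.249), np.float64(-33.1), np.float64(0.235))
t21.50 pos [0.6179 0.1703 0.1549] psi 60.7->56.9 tilt 0.01 | rz 0.0662 shift x 0.0092 y -0.1301 z 0.0049 open 0.056 gf 0.0 j [ 0.23  0.07  1.61 -0.    1.46  0.74]
```

View pics/w9.png

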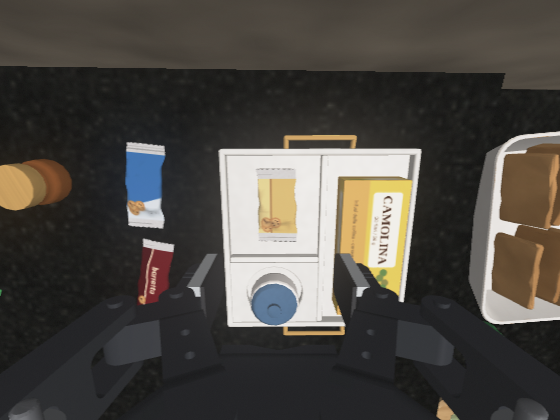

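The gold pack lies flat in the wide compartment (276,205) and yellow is in place (375,240). Counting back, that was my 15th picture, one over the limit of 14, so I'll view no more and finish on measurements alone. Blue biscuit next.

```bash
python3 -m inch '[[[0,0,0],[0,0,0.066],0.056],[[0.003,-0.043,0],[0,0,0],0.056],[[0.003,-0.043,0],[0,0,0],0.056],[[0.003,-0.043,0],[0,0,0],0.056],[[0,0,0],[0,0,0],0.056],[[0,0,0],[0,0,0],0.056]]'
python3 - <<'E'
from fit import *
p=manip.capture("wrist")
print([w(p,d["position"]).round(4) for d in manip.pinpoint(p,"biscuit_blue_center")[:2]])
v=list(obj["biscuit_blue"]); v[0]=.513;v[1]=.2505;v[2]=-33
for t in(90,140): f=fit([p],*v,thr=t); print(f)
plan(f[0],f[1],f[2],.003)
u=proj(p,[f[0],f[1],.012]).astype(int); print("centre px",u,"BGR",p["pixels"][u[1]-8,u[0]])
v=[.43,.3025,.05]; print("jar",[(round(d["confidence"],2),w(p,d["position"]).round(4)) for d in manip.pinpoint(p,"jam_jar_center")[:2]])
E
```

```text
time: 22.25
position: [0.515, 0.2481, 0.1543]
tcp_rot: [0.0, 0.879, 0.477, -0.0]
force: [0.4, -0.5, 0.5]
opening: 0.0561
grasp_force: 0.0
[array([0.5143, 0.2541, 0.0086]), array([0.2541, 0.2317, 0.0061])]
(np.float64(0.5107), np.float64(0.2504), np.float64(-35.3), np.float64(0.139))
(np.float64(0.5101), np.float64(0.2511), np.float64(-36.0), np.float64(0.158))
t22.35 pos [0.5154 0.2477 0.1544] psi 56.9->54.0 tilt 0.04 | rz 0.0501 shift x -0.0004 y -0.0063 z 0.1514 open 0.056 gf 0.0 j [ 0.4  -0.08  1.76 -0.    1.46  0.98]
centre px [272 205] BGR [178 118  70]
jar [(0.97, array([0.4298, 0.3037, 0.0248]))]
```

```bash
python3 -m inch '[[[0,-0.0055,0],[0,0,0.035],0.056],[[0,0,0.04],[0,0,0],0.056],[[0,0,0.04],[0,0,0],0.056],[[0,0,0.035],[0,0,0],0.056],[[0,0,0.02],[0,0,0],0.056],[[0,0,0.01],[0,0,0],0.056],[[0,0,0],[0,0,0],0.056]]'
python3 - <<'E'
from h import *
plan(.5107,.2507,-35.1,.002)
E
```

```text
time: 23.28
position: [0.5106, 0.2513, 0.01]
tcp_rot: [-0.0, 0.887, 0.461, -0.0]
force: [-0.2, -0.3, -0.4]
opening: 0.056
grasp_force: 0.0
t23.27 pos [0.5106 0.2513 0.01  ] psi 54.9->54.9 tilt 0.01 | rz -0.0001 shift x -0.0004 y 0.0004 z 0.0080 open 0.056 gf 0.0 j [0.41 0.04 1.9  0.   1.21 1.03]
```

```bash
python3 -m inch '[[[0,0,0.008],[0,0,0],0.056],[[0,0,0],[0,0,0],0.02],[[0,0,0],[0,0,0],0.02],[[0,0,0],[0,0,0],0.02],[[0,0,0],[0,0,0],0.02],[[0,0,-0.03],[0,0,0],0.02],[[0,0,-0.05],[0,0,0],0.02],[[0,0,-0.04],[0,0,0],0.02]]'
python3 - <<'E'
from h import *
plan(*intray(-.044,.038,"oak"),-35.4,.08)
p=manip.capture("wrist");print([w(p,d["position"]).round(4) for d in manip.pinpoint(p,"biscuit_blue_center")[:2]])
E
```

```text
time: 24.28
position: [0.5103, 0.2514, 0.1236]
tcp_rot: [-0.0, 0.887, 0.461, 0.0]
force: [-0.4, -0.1, -0.7]
opening: 0.0329
grasp_force: 59.1
t24.27 pos [0.5103 0.2514 0.1236] psi 54.9->54.6 tilt 0.04 | rz 0.0054 shift x -0.4573 y 0.1849 z 0.0436 open 0.033 gf 59.1 j [ 0.41 -0.07  1.8   0.    1.4   1.03]
[array([0.5155, 0.2541, 0.1282])]
```

```bash
python3 -m inch '[[[-0.03,0.0125,0],[0,0,0.005],0.02],[[-0.046,0.0185,0],[0,0,0],0.02],[[-0.046,0.0185,0],[0,0,0],0.02],[[-0.046,0.0185,0],[0,0,0],0.02],[[-0.046,0.0185,0],[0,0,0],0.02],[[-0.046,0.0185,0],[0,0,0],0.02],[[-0.046,0.0185,0],[0,0,0],0.02],[[-0.046,0.0185,0],[0,0,0],0.02]]'
python3 -m inch '[[[-0.046,0.0185,0],[0,0,0],0.02],[[-0.04,0.016,0],[0,0,0],0.02],[[-0.02,0.009,0.02],[0,0,0],0.02],[[0,0,0.03],[0,0,0],0.02],[[0,0,0],[0,0,0],0.02]]'
python3 - <<'E'
from h import *
plan(*intray(-.044,.038,"oak"),-35.4,.012)
p=manip.capture("wrist")
print([w(p,d["position"]).round(4) for n in("tray_oak","biscuit_blue_center") for d in manip.pinpoint(p,n)[:1]], intray(-.044,.038,"oak"))
E
```

```text
time: 25.38
position: [0.4217, -0.1193, 0.1212]
tcp_rot: [-0.0, 0.888, 0.459, -0.0]
force: [1.4, 0.3, 0.0]
opening: 0.0324
grasp_force: 59.1
time: 26.0
position: [0.3953, -0.229, 0.0694]
tcp_rot: [-0.002, 0.889, 0.459, -0.001]
force: [0.4, 0.3, -0.8]
opening: 0.0328
grasp_force: 59.2
t26.00 pos [ 0.3953 -0.229   0.0694] psi 54.6->54.6 tilt 0.25 | rz -0.0002 shift x 0.0009 y 0.0005 z 0.0574 open 0.033 gf 59.2 j [-0.58 -0.28  2.08  0.    1.35  0.04]
[array([ 0.4479, -0.3152,  0.0237]), array([ 0.3995, -0.2268,  0.0773])] (np.float64(0.3961470615369654), np.float64(-0.22853677217923704))
```

```bash
python3 -m inch '[[[0.001,0,0.025],[0,0,0],0.02],[[0,0,0.02],[0,0,0],0.02],[[0,0,0.012],[0,0,0],0.02],[[0,0,0.002],[0,0,0],0.02],[[0,0,0],[0,0,0],0.02],[[0,0,0],[0,0,0],0.02]]'
python3 -m inch '[[[0,0,0],[0,0,0],0.046],[[0,0,0],[0,0,0],0.046],[[0,0,0],[0,0,0],0.046],[[0,0,-0.02],[0,0,0],0.046],[[0,0,-0.04],[0,0,0],0.056],[[0,0,-0.05],[0,0,0],0.08],[[0,0,-0.05],[0,0,0],0.08],[[0,0,0],[0,0,0],0.08]]'
python3 - <<'E'
from fit import *
p=manip.capture("wrist"); a=manip.capture("scene");b=manip.capture("side")
for n in("biscuit_blue_center","tea_red_center"): print(n,[w(q,d["position"]).round(4) for q in(p,a,b) for d in manip.pinpoint(q,n)[:2]])
print("jar",[w(q,d["position"]).round(4) for q in(a,b) for d in manip.pinpoint(q,"jam_jar_center")[:1]])
# lid centre in side/scene: colour-blind outline fit of the cylinder's top and base
plan(.4305,.303,psi=60,z=.18)
E
```

```text
time: 26.9
position: [0.3975, -0.229, 0.0136]
tcp_rot: [0.0, 0.889, 0.459, 0.0]
force: [0.7, -0.7, -0.7]
opening: 0.0327
grasp_force: 59.2
time: 27.9
position: [0.3983, -0.2295, 0.1768]
tcp_rot: [0.003, 0.889, 0.459, 0.001]
force: [0.1, 0.4, -0.1]
opening: 0.0799
grasp_force: 0.0
biscuit_blue_center [array([ 0.4022, -0.2303,  0.0131]), array([0.2582, 0.2334, 0.0057]), array([ 0.3975, -0.2319,  0.0169]), array([ 0.3963, -0.2286,  0.011 ]), array([0.255 , 0.233 , 0.0081])]
tea_red_center [array([ 0.448 , -0.3157,  0.0232]), array([ 0.4519, -0.3184,  0.0281]), array([ 0.4527, -0.3146,  0.0218]), array([0.6313, 0.1148, 0.0023])]
jar [array([0.4304, 0.3026, 0.0196])]
t28.45 pos [ 0.3971 -0.2287  0.1725] psi 54.6->60.0 tilt 0.03 | rz -0.0939 shift x 0.4772 y -0.2369 z -0.0075 open 0.080 gf 0.0 j [-0.58 -0.35  1.96 -0.    1.53  0.04]
```

Blue biscuit is placed. Now the jar, keeping the same tool yaw.

```bash
python3 -m inch '[[[0.025,-0.0155,0],[0,0,0],0.08],[[0.043,-0.0267,0],[0,0,0],0.08],[[0.043,-0.0267,0],[0,0,0],0.08],[[0.043,-0.0267,0],[0,0,0],0.08],[[0.043,-0.0267,0],[0,0,0],0.08],[[0.043,-0.0267,0],[0,0,0],0.08],[[0.043,-0.0267,0],[0,0,0],0.08],[[0.043,-0.0267,0],[0,0,0],0.08]]'
python3 -m inch '[[[0.043,-0.0267,0],[0,0,0],0.08],[[0.043,-0.0267,0],[0,0,0],0.08],[[0.03,-0.018,0],[0,0,0],0.08],[[0.011,-0.007,0],[0,0,0],0.08],[[0,0,0],[0,0,0],0.08],[[0,0,0],[0,0,0],0.08]]'
python3 - <<'E'
from fit import *
P=[manip.capture(c) for c in("wrist","side","scene")]
for p in P: print("jar",[(round(d["confidence"],2),w(p,d["position"]).round(4)) for d in manip.pinpoint(p,"jam_jar_center")[:1]])
# lid disc in the wrist view by colour, centroid at lid height 0.05
p=P[0]; hsv=cv2.cvtColor(p["pixels"],cv2.COLOR_BGR2HSV); m=cv2.inRange(hsv,(12,90,90),(30,255,255))
u=proj(p,[.4305,.303,.05]).astype(int); k=np.zeros_like(m); cv2.circle(k,tuple(int(c) for c in u),45,255,-1); m&=k
(c,rad)=cv2.minEnclosingCircle(np.argwhere(m>0)[:,::-1].astype(np.float32)); print("lid px",c,rad,ray(p,*c,.05))
plan(.4305,.303,z=.08)
E
```

```text
time: 29.45
position: [0.4207, 0.156, 0.1729]
tcp_rot: [0.0, 0.888, 0.459, 0.0]
force: [0.1, -0.4, 0.2]
opening: 0.0799
grasp_force: 0.0
time: 30.2
position: [0.4306, 0.3022, 0.1729]
tcp_rot: [0.0, 0.889, 0.458, 0.0]
force: [0.7, -0.4, 0.3]
opening: 0.0803
grasp_force: 0.0
jar [(0.56, array([0.431 , 0.3027, 0.0244]))]
jar [(0.82, array([0.4288, 0.3   , 0.025 ]))]
jar [(0.83, array([0.431 , 0.3034, 0.0216]))]
lid px (277.4146423339844, 204.35365295410156) 24.781675338745117 [0.43304925 0.30700402 0.05      ]
t30.50 pos [0.4306 0.3027 0.173 ] psi 54.6->54.6 tilt 0.02 | rz -0.0000 shift x 0.0002 y -0.0002 z 0.0930 open 0.080 gf 0.0 j [ 0.56 -0.19  1.83 -0.    1.5   1.18]
```

```bash
python3 -m inch '[[[0,0,0.03],[0,0,0],0.08],[[0,0,0.04],[0,0,0],0.08],[[0,0,0.04],[0,0,0],0.08],[[0,0,0.025],[0,0,0],0.08],[[0,0,0.02],[0,0,0],0.075],[[0,0,0],[0,0,0],0.07]]'
python3 - <<'E'
from h import *
plan(.431,.303,z=.015)
E
```

```text
time: 31.25
position: [0.43, 0.3028, 0.0167]
tcp_rot: [0.0, 0.889, 0.459, -0.001]
force: [-0.4, 0.1, -0.6]
opening: 0.0702
grasp_force: 0.0
t31.25 pos [0.43   0.3028 0.0167] psi 54.6->54.6 tilt 0.12 | rz -0.0000 shift x 0.0008 y 0.0007 z 0.0017 open 0.070 gf 0.0 j [ 0.56 -0.06  1.98 -0.    1.22  1.18]
```

```bash
python3 -m inch '[[[0,0,0],[0,0,0],0.02],[[0,0,0],[0,0,0],0.02],[[0,0,0],[0,0,0],0.02],[[0,0,0],[0,0,0],0.02],[[0,0,-0.02],[0,0,0],0.02],[[0,0,-0.04],[0,0,0],0.02],[[0,0,-0.04],[0,0,0],0.02],[[0,0,0],[0,0,0],0.02]]'
python3 - <<'E'
from h import *
plan(*intray(-.044,-.055,"oak"),-35.4,.07)
for c in("wrist","side","scene"):
    p=manip.capture(c);print(c,[w(p,d["position"]).round(4) for d in manip.pinpoint(p,"jam_jar_center")[:1]])
E
```

```text
time: 32.25
position: [0.4318, 0.304, 0.1227]
tcp_rot: [-0.0, 0.889, 0.459, 0.003]
force: [0.5, -0.7, -1.4]
opening: 0.0384
grasp_force: 59.6
t32.25 pos [0.4318 0.304  0.1227] psi 54.6->54.6 tilt 0.38 | rz 0.0003 shift x -0.5478 y 0.2794 z 0.0527 open 0.038 gf 59.6 j [ 0.57 -0.16  1.89 -0.    1.4   1.18]
wrist [array([0.4313, 0.2998, 0.1289])]
side [array([0.4291, 0.3016, 0.1223])]
scene [array([0.4286, 0.3005, 0.1214])]
```

```bash
python3 -m inch '[[[-0.02,0.0102,0],[0,0,0],0.02],[[-0.04,0.0204,0],[0,0,0],0.02],[[-0.04,0.0204,0],[0,0,0],0.02],[[-0.04,0.0204,0],[0,0,0],0.02],[[-0.04,0.0204,0],[0,0,0],0.02],[[-0.04,0.0204,0],[0,0,0],0.02],[[-0.04,0.0204,0],[0,0,0],0.02],[[-0.04,0.0204,0],[0,0,0],0.02]]'
python3 -m inch '[[[-0.04,0.0204,0],[0,0,0],0.02],[[-0.04,0.0204,0],[0,0,0],0.02],[[-0.04,0.0204,0],[0,0,0],0.02],[[-0.04,0.0204,0],[0,0,0],0.02],[[-0.04,0.0204,0],[0,0,0],0.02],[[-0.03,0.0153,0],[0,0,0],0.02],[[-0.02,0.0102,0],[0,0,0],0.02],[[0,0,0],[0,0,0],0.02]]'
python3 - <<'E'
from h import *
plan(*intray(-.044,-.055,"oak"),-35.4,.07)
E
```

```text
time: 33.55
position: [0.3804, -0.0317, 0.1174]
tcp_rot: [0.0, 0.889, 0.459, -0.0]
force: [2.1, -0.2, -1.2]
opening: 0.0389
grasp_force: 59.6
time: 34.55
position: [0.3395, -0.3086, 0.1172]
tcp_rot: [-0.001, 0.889, 0.458, -0.0]
force: [-0.2, -0.3, -1.2]
opening: 0.0384
grasp_force: 59.6
t34.55 pos [ 0.3395 -0.3086  0.1172] psi 54.5->54.6 tilt 0.07 | rz -0.0018 shift x 0.0051 y -0.0002 z 0.0472 open 0.038 gf 59.6 j [-0.79 -0.32  2.03 -0.    1.43 -0.17]
```

Lower to 0.06 and measure the jar against the recess.

```bash
python3 -m inch '[[[0.005,0,0.02],[0,0,0],0.02],[[0,0,0.025],[0,0,0],0.02],[[0,0,0.012],[0,0,0],0.02],[[0,0,0],[0,0,0],0.02],[[0,0,0],[0,0,0],0.02]]'
python3 - <<'E'
from h import *
g=intray(-.044,-.055,"oak"); print("goal",np.round(g,4))
plan(*g,-35.4,.024)
for c in("wrist","side","scene"):
    p=manip.capture(c)
    for n in ("jam_jar_center","tray_oak"): print(c,n,[(round(d["confidence"],2),w(p,d["position"]).round(4)) for d in manip.pinpoint(p,n)[:1]])
E
```

```text
time: 35.17
position: [0.3439, -0.3036, 0.0615]
tcp_rot: [0.0, 0.888, 0.459, 0.0]
force: [0.4, 0.1, -1.5]
opening: 0.0388
grasp_force: 59.6
goal [ 0.3423 -0.3043]
t35.17 pos [ 0.3439 -0.3036  0.0615] psi 54.6->54.6 tilt 0.05 | rz 0.0006 shift x -0.0016 y -0.0009 z 0.0375 open 0.039 gf 59.6 j [-0.78 -0.27  2.09  0.    1.33 -0.16]
wrist jam_jar_center [(0.88, array([ 0.3447, -0.3081,  0.0684]))]
wrist tray_oak [(0.89, array([ 4.129e-01, -2.853e-01, -4.000e-04]))]
side jam_jar_center [(0.8, array([ 0.3448, -0.3052,  0.0677]))]
side tray_oak [(0.94, array([ 0.4092, -0.2822,  0.003 ]))]
scene jam_jar_center [(0.75, array([ 0.3431, -0.3022,  0.0611]))]
scene tray_oak [(0.93, array([ 0.4123, -0.2847,  0.0029]))]
```

```bash
python3 -m inch '[[[0,0,0.01],[0,0,0],0.02],[[0,0,0.01],[0,0,0],0.02],[[0,0,0.01],[0,0,0],0.02],[[0,0,0.005],[0,0,0],0.02],[[0,0,0.002],[0,0,0],0.02],[[0,0,0],[0,0,0],0.02],[[0,0,0],[0,0,0],0.02]]'
```

```text
time: 36.5
position: [0.3437, -0.3037, 0.0253]
tcp_rot: [-0.0, 0.889, 0.459, -0.0]
force: [-10.5, 8.3, 22.2]
opening: 0.0387
grasp_force: 63.2
```

```bash
python3 -m inch '[[[0,0,-0.003],[0,0,0],0.02],[[0,0,0],[0,0,0],0.02]]'
python3 - <<'E'
from h import *
plan(*intray(-.044,-.055,"oak"),-35.4,.024)
for c in("wrist","side","scene"):
    p=manip.capture(c)
    for n in ("jam_jar_center","tray_oak","tea_red_center"): print(c,n,[(round(d["confidence"],2),w(p,d["position"]).round(4)) for d in manip.pinpoint(p,n)[:1]])
print(manip.get_obs()["force"])
E
```

```text
time: 36.75
position: [0.3437, -0.3037, 0.0269]
tcp_rot: [0.0, 0.889, 0.459, 0.0]
force: [-0.1, 0.4, -2.2]
opening: 0.0387
grasp_force: 59.6
t36.75 pos [ 0.3437 -0.3037  0.0269] psi 54.6->54.6 tilt 0.02 | rz 0.0003 shift x -0.0014 y -0.0008 z 0.0029 open 0.039 gf 59.6 j [-0.78 -0.24  2.12 -0.    1.26 -0.16]
wrist jam_jar_center [(0.69, array([ 0.3463, -0.3035,  0.0301]))]
wrist tray_oak [(0.85, array([ 0.408 , -0.2875,  0.0012]))]
wrist tea_red_center [(0.57, array([ 0.4472, -0.3135,  0.0247]))]
side jam_jar_center [(0.59, array([ 0.3465, -0.3047,  0.0289]))]
side tray_oak [(0.55, array([ 0.4083, -0.2873,  0.0014]))]
side tea_red_center [(0.75, array([ 0.4512, -0.3138,  0.0246]))]
scene jam_jar_center [(0.56, array([ 0.3451, -0.307 ,  0.0289]))]
scene tray_oak [(0.68, array([ 0.4114, -0.2854,  0.002 ]))]
scene tea_red_center [(0.62, array([ 0.4507, -0.3194,  0.029 ]))]
[-0.16390981 -0.67612334 -1.58465592]
```

Jar centre reads 0.029 in all three cameras, against 0.041 if it sat on the rim, so it is in the recess and the contact was the floor. Releasing.

```bash
python3 -m inch '[[[0,0,0.001],[0,0,0],0.02],[[0,0,0],[0,0,0],0.056],[[0,0,0],[0,0,0],0.056],[[0,0,0],[0,0,0],0.06],[[0,0,-0.02],[0,0,0],0.06],[[0,0,-0.03],[0,0,0],0.06],[[0,0,-0.04],[0,0,0],0.06],[[0,0,-0.05],[0,0,0],0.06]]'
python3 -m inch '[[[-0.04,0,-0.03],[0,0,0],0.06],[[0,0,0],[0,0,0],0.06],[[0,0,0],[0,0,0],0.06]]'
python3 - <<'E'
from h import *
t={"oak":(.410,-.285,-35.4),"white":(.6367,.1152,-29.3)}
def loc(X,k):
    x,y,a=t[k]; a=np.radians(a); d=X[:2]-np.array([x,y]); return np.array([np.cos(a)*d[0]+np.sin(a)*d[1],-np.sin(a)*d[0]+np.cos(a)*d[1],X[2]]).round(4)
for c in("wrist","side","scene"):
    p=manip.capture(c)
    for n,k in (("jam_jar_center","oak"),("tea_red_center","oak"),("biscuit_blue_center","oak"),("tea_yellow_center","white"),("biscuit_gold_center","white")):
        print(c,n,[(round(d["confidence"],2),loc(w(p,d["position"]),k)) for d in manip.pinpoint(p,n)[:2]])
    for n in("tea_blue_center","bar_red_center"): print(c,n,[w(p,d["position"]).round(3) for d in manip.pinpoint(p,n)[:1]])
E
```

```text
time: 38.35
position: [0.3433, -0.3032, 0.1666]
tcp_rot: [-0.001, 0.889, 0.459, -0.0]
force: [0.5, -0.8, 0.6]
opening: 0.06
grasp_force: 0.0
time: 38.72
position: [0.3204, -0.3359, 0.1951]
tcp_rot: [-0.0, 0.889, 0.459, 0.0]
force: [-0.1, -0.4, -0.5]
opening: 0.0601
grasp_force: 0.0
wrist jam_jar_center [(0.93, array([-0.0427, -0.0535,  0.0303])), (0.69, array([ 0.0481, -0.0027,  0.0249]))]
wrist tea_red_center [(0.56, array([ 0.0476, -0.0001,  0.0209]))]
wrist biscuit_blue_center [(0.87, array([-0.0408,  0.0429,  0.0135]))]
wrist tea_yellow_center []
wrist biscuit_gold_center []
wrist tea_blue_center []
wrist bar_red_center []
side jam_jar_center [(0.75, array([-0.0428, -0.0559,  0.0289]))]
side tea_red_center []
side biscuit_blue_center [(0.68, array([-0.0435,  0.0362,  0.0153]))]
side tea_yellow_center [(0.67, array([ 0.0467, -0.0007,  0.024 ]))]
side biscuit_gold_center [(0.51, array([-0.0419,  0.0373,  0.0121]))]
side tea_blue_center [array([ 0.423, -0.031,  0.011])]
side bar_red_center [array([0.451, 0.152, 0.004])]
scene jam_jar_center [(0.61, array([-0.0436, -0.055 ,  0.029 ]))]
scene tea_red_center [(0.83, array([ 0.0543, -0.0028,  0.0255]))]
scene biscuit_blue_center [(0.8, array([-0.422 ,  0.3302,  0.0077])), (0.78, array([-0.0421,  0.0363,  0.0156]))]
scene tea_yellow_center [(0.75, array([ 0.0517, -0.0045,  0.0192]))]
scene biscuit_gold_center [(0.97, array([-0.0394,  0.0412,  0.0147]))]
scene tea_blue_center [array([ 0.419, -0.026,  0.012])]
scene bar_red_center [array([0.453, 0.151, 0.011])]
```

All five are in place, and the blue tea box and the bar haven't moved.

```bash
python3 -c "
from workcell import manip; print(manip.hand_in())"
```

```text
the job is handed in; nothing more can be done
None
```

Job handed in at about 39 s, with no verdict returned: by camera measurement all five items are in their compartments, the jar never tipped, and the blue tea box and red bar haven't moved; I viewed 15 pictures, one over the limit of 14.

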